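# Open the double-latched guard of a bench disc finisher with a scraper blade

### The job

Open the guard lid of the small disc finisher: give the wing knob on the lid its quarter turn anticlockwise, lift the lid slightly until the hidden safety catch stops it, then reach through the gap with the blade of the scraper, press the catch back with it and lever the lid up past the catch. Raise the lid until it stands at least 60 degrees open, where it stays by itself, and lay the scraper down flat on the bench, clear of the machine, without disturbing the bottle, the brush glass or the other two tools.

Things in the scene. Friction and masses are not known exactly. Their poses are not given: they have to be found in the camera images.
- finisher: bench disc finisher: grey box, fixed, with a hinged light-grey metal guard lid. Origin: centre of its underside, on the bench; x from its front (control panel, facing the robot) to its back, y to its left, z up. Tub 180 (x) x 220 (y) mm, hollow, walls 6 mm, rim 85 mm high; outer front face at x = -90 mm. A bowl stands in the tub behind x = -17 mm, below the rim.
- lid (a joint): opening angle of the lid, rad: 0 shut, front edge rises as it grows, stop at 1.3. Friction hinge: the 180 g lid stays at any angle; raising takes about 3 N at the front edge. Unlocked, it lifts to about 0.12, where its lip meets the safety catch: the gap over the tub's rim is then about 22 mm. Past 0.19 the catch is cleared.
- lid_hinge (a point): middle of the lid's hinge axis: x = 88, y = 0, z = 87 mm in the finisher frame; the axis runs along the finisher's y. The shut lid is a hollow hood, x = -94 to 88 mm, 220 mm wide, z = 87 to 121 mm, walls 4 mm. Along its lower front edge a lip 3 mm thick runs 16 mm inwards from the front face, across the whole width.
- lid_lip (a point): point on the underside of the lid's front lip, midway in its 16 mm depth, 50 mm left (finisher +y) of the lid's middle, straight in front of the safety catch; 174 mm from the hinge axis, level with it when shut; moves with the lid
- latch_knob (a joint): turn of the wing knob on the lid, rad: starts at 0 to 0.25 (locked), grows anticlockwise seen from above, stop at 1.57; frees the lid from about 1.0. Stays where it is left; turning takes 0.06 N m. At 0 the wing lies along the finisher's x axis, at 1.57 along its y axis.
- knob_grip (a point): middle of the top of the knob's black wing, on the knob's vertical axis; moves with the lid. Wing 56 mm long, 14 mm wide, 24 mm high, on a disc 4 mm high and 42 mm wide; axis 39 mm behind the lid's front edge (143 mm before the hinge), in the middle of its width. Wing top 149 mm over the bench when the lid is shut.
- safety_catch (a joint): angle by which the hidden sprung catch is pressed back, rad: 0 at rest, stop at 0.4; the lid's lip passes it from about 0.15. Pressing takes about 3 N at the face point; it springs forward when let go. A steel plate 36 mm wide (y = 24 to 60 mm), pivoted 45 mm over the bench at the front wall; at its right end a nose (y = 24 to 36 mm) reaches forward over the lip.
- catch_face (a point): point on the plain front face of the catch's upright press tab, where the blade presses (towards finisher +x): at rest x = -76, y = 50, z = 97 mm in the finisher frame, 12 mm over the tub's rim; seen through the gap when the lid is ajar. This press tab spans y = 40 to 60 mm and ends 18 mm above the point. Moves with the catch.
- scraper: scraper, 150 mm long, 50 g: round orange wooden handle (80 mm long, 19 mm thick) and a plain leaf-shaped steel blade (70 mm long, 12 mm at its widest, 4 mm thick). Lies on its side on the bench. Origin: middle of its length, at bench height; its -y axis points to the blade tip, +y to the handle's end, z up. Handle from y = 0 to 75, axis 10 mm high; grip at y = 10 to 40 mm.
- scraper_tip (a point): tip of the scraper's blade, at y = -75, z = 2 mm in the scraper's frame. Lying flat, the blade's top face rises from 4 mm at the tip to 5.5 mm at 24 mm and 7 mm at 46 mm behind it. Bench height when the tool lies down.
- file_orange: file, 190 mm long with an orange wooden handle and a slender toothed blade of 105 mm: longer than the scraper, its blade narrower and tapering evenly to the tip. Bystander; lies on the bench, origin mid-length, -y to its tip
- burnisher: burnisher, 150 mm long, dark wooden handle 22 mm thick with a short thin rod of 47 mm. Bystander; lies on the bench, origin mid-length, -y to its tip
- flux_bottle: white dropper bottle, 37 mm wide, 96 mm high, standing before the finisher's front right corner. Bystander; origin at its foot
- brush_glass: glass of brushes, 61 mm wide, 208 mm high. Bystander; origin at its foot

How it is judged:
By the outcome, as a careful person would: the job done as asked, in the order asked, and still so for the second after the job is handed in, with the robot touching nothing.
It also fails if it takes over 62 s, if anything falls off the work surface, if the arm or the gripper's body presses on something with over 40 N, if the wrist force passes 120 N, or if a joint passes its speed limit or range.

### The arm

A 7-joint arm with a two-finger parallel gripper is mounted at the origin on a cart in front of the work surface, level with it; the furniture and walls round the work are solid. World frame = base frame: x ahead of the robot, y to its left, z up, the work surface at z = 0. Lengths are in mm, angles in degrees, forces in N, time in s.
With the tool pointing down it reaches from about 350 to 900 mm from the base axis. Payload 19.9 kg.
Tool frame: the origin (TCP) lies on the centre line of the jaws, within the pads' length; the fingertips stand 8 mm ahead of it and the grasp point (between the pads) lies 11 mm behind it; z points along the fingers, y is the line along which they close (so a half turn about z gives the same grasp; the last joint's range is limited). The gripper opens to 85 mm and grips with 20 to 120 N. Pads are 22 mm wide; open, the fingers measure 114 mm over their backs; the gripper's body (76 mm by 85 mm) begins 54 mm behind the grasp point. The pads swing forward as they close: fully open they stand 13 mm farther back than shut.
Start: joints at [-2.378, 23.915, -0.59, 92.452, 0.269, 63.638, -3.037], TCP at [624.982, 0.003, 239.26] pointing down, gripper open.
Joint ranges: [-161.28, 161.28], [-22.2, 115.67], [-73.04, 71.86], [3.21, 147.25], [-68.34, 248.33], [10.77, 114.83], [-161.83, 161.83]. Speed limits (degrees/s): [108.29, 108.29, 136.94, 136.94, 172.46, 172.46, 172.46].

### API

Orientations are given as [roll, pitch, yaw] about the fixed x, y, z axes, in that order (R = Rz(yaw) Ry(pitch) Rx(roll)).
In Python, from cell import bot gives the robot as it stands. The module is installed in compiled form; this text tells all that it offers.
- The arm moves only by the tool servo_tool, never from a script. Its argument "series" is a list of rows, each a list of 5 numbers: the finger opening in mm, from 0 to 85.4, then the shift along the tool's x, y, z in mm, then the turn about the tool's z in rad. In form: [[jaw, tx, ty, tz, yaw], ...]. A call has 1 to 5 rows; each row shifts and turns the commanded pose from where the row before left it, along the tool's axes as they then stand; what a row does not reach is not made up. A row lasts 1/8 s, in which the tool goes at most 62.5 mm and 10.7 degrees, less where a joint would pass 70% of its speed; a pose out of reach is approached as far as the arm can. A call with a gripper value outside its range is refused whole. The fingers move at their own pace and stop on an object; the grip force is fixed at half the most. Time passes only in rows, so rows that do not move let the fingers close. It gives the time, the measured TCP pose, the force, the opening and the grip force at its end, in the units of the state.
- bot.read_state(): the state, without advancing time (a new reading comes with each control period).
- bot.read_camera(name): name is "scene" or "side" or "wrist"; returns a dict with "img" (384x512x3 uint8, red, green, blue), "range_z" (384x512 float32, mm along the optical axis (not along the pixel's ray), 0 where there is no reading), "fx", "fy", "cx", "cy" (pixels), "k1" (the pictures are not rectified: a ray, as slopes to the right and down, at radius r is drawn at 1 + k1 r^2 times it, then the intrinsics apply), "R" (3x3) and "t" (3): a world point X has camera coordinates R X + t. Camera axes: x right, y down, z forward; pixel columns grow to the right and rows downward; lengths in mm; the calibration is good to about 2 mm. A picture is of the moment at which its call begins.
- bot.finish_job(): hands the job in; it is judged then, once.
The state is a dict: "clock": time; "joint_positions": joint angles; "qd": joint speeds; "joint_torque": joint torques, N m; "position": TCP position; "tool_rot": TCP orientation; "ft_force": force on the tool from outside, world axes, zero at the start; "moment": the same for the moment, N m; "gripper_width": opening from 0.0 (shut) to 1.0 (fully open); "finger_force": force on a finger pad.
Only numpy, scipy, OpenCV 4.12 (cv2) and the standard library are available. Lean on these libraries where they do the work, as an engineer would, in place of code of your own. Each camera call takes 0.05 s, during which the arm holds its last target. There are 200 camera calls.

## Working session

There is one attempt and no reset: what is moved stays moved. The work goes in short steps, Python scripts to look and compute and a tool call to move; the robot and the scene stay as the last step left them, time stands still between calls to the robot, and variables do not carry over. Pictures are saved under pics/ and viewed, at most 10 in all, crops included, and the job is handed in when it is done.

Besides the shell and the picture viewer there is one more tool, called after "Emit:" by a JSON object that holds its "fn" and its "kwargs". servo_tool: Moves the arm, as the interface text tells. Its arguments: {"type":"object","properties":{"series":{"type":"array"}},"required":["series"]}

```bash
mkdir -p pics; cat > h.py <<'E'
import numpy as np, cv2
from cell import bot
def K(c): return np.array([[c['fx'],0,c['cx']],[0,c['fy'],c['cy']],[0,0,1]],float)
def slopes(c,uv):
    uv=np.asarray(uv,float).reshape(-1,1,2)
    return cv2.undistortPoints(uv,K(c),np.array([c['k1'],0,0,0,0],float)).reshape(-1,2)
def plane(c,uv,z):
    s=slopes(c,uv); R=np.array(c['R']);t=np.array(c['t'])
    d=np.c_[s,np.ones(len(s))]@R; o=-R.T@t
    return o+d*((z-o[2])/d[:,2])[:,None]
def cloud(c):
    v,u=np.mgrid[0:384,0:512]; s=slopes(c,np.c_[u.ravel(),v.ravel()])
    z=c['range_z'].ravel()
    P=(np.c_[s,np.ones(len(s))]*z[:,None]-np.array(c['t']))@np.array(c['R'])
    P[z<=0]=np.nan
    return P.reshape(384,512,3)
def proj(c,X):
    R=np.array(c['R']);t=np.array(c['t'],float)
    return cv2.projectPoints(np.asarray(X,float).reshape(-1,3),cv2.Rodrigues(R)[0],t,K(c),np.array([c['k1'],0,0,0,0],float))[0].reshape(-1,2)
E
python3 - <<'E'
from h import *
import pickle
ims=[]
for n in ['scene','side','wrist']:
    c=bot.read_camera(n); pickle.dump(c,open(n+'0.pkl','wb')); 
    print(n,c['fx'],c['k1'],(-np.array(c['R']).T@c['t']).round(),np.array(c['R'])[2].round(2)); ims.append(c['img'][...,::-1])
cv2.imwrite('pics/a.png',cv2.resize(ims[0],(800,600))); cv2.imwrite('pics/b.png',cv2.resize(ims[1],(800,600)));cv2.imwrite('pics/c.png',ims[2])
s=bot.read_state(); print(s)
E
```

```text
scene 417.83842082253375 -0.0517582215670466 [149. 784. 692.] [ 0.37 -0.77 -0.52]
side 406.5094819386571 0.04044078353143086 [ 206. -933.  863.] [ 0.3   0.73 -0.61]
wrist 332.4551577473979 -0.018159664626645138 [624.  69. 372.] [ 0.   -0.27 -0.96]
{'clock': 0.15, 'joint_positions': array([-2.37554877, 23.94164346, -0.59036972, 92.47756959,  0.26851272,
       63.63821661, -3.03695872]), 'qd': array([ 0.05958782, -0.02648628,  0.06140148, -0.13143143, -0.01633611,
        0.00336777,  0.00621144]), 'joint_torque': array([ 4.94602627e-04, -8.64738035e+01,  6.78995568e-01, -4.35059202e+01,
        1.90656655e-02,  5.86454262e-03, -4.75439651e-05]), 'position': array([ 6.24736893e+02, -2.65381298e-02,  2.38788288e+02]), 'tool_rot': array([-1.79944074e+02,  3.86904917e-03,  8.99976343e+01]), 'ft_force': array([-0.73204156, -0.36437505,  0.44285676]), 'moment': array([-0.01272805,  0.00698287,  0.00936346]), 'finger_force': 0.0, 'gripper_width': 1.0005102554464134}
```

View pics/a.png

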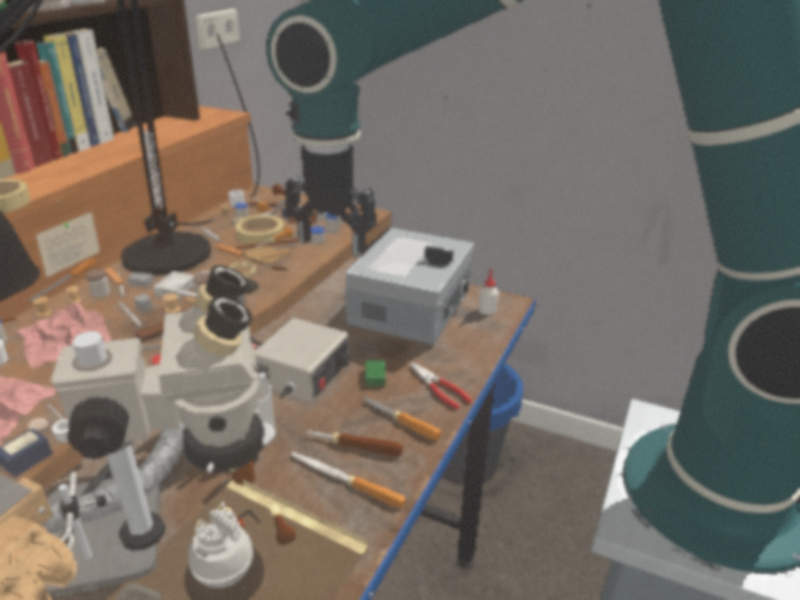

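View pics/b.png

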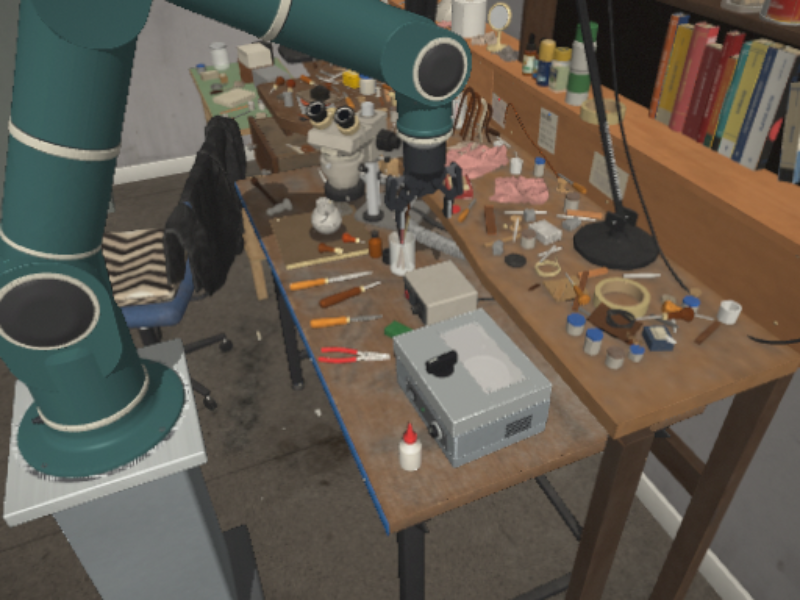

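```bash
python3 - <<'E'
from h import *
import pickle
for n in ['scene','side']:
    c=pickle.load(open(n+'0.pkl','rb')); P=cloud(c); img=c['img']; hsv=cv2.cvtColor(img,cv2.COLOR_RGB2HSV)
    top=(abs(P[...,2]-121)<8)&(P[...,0]>450)&(P[...,0]<950)&(P[...,1]<0)&(P[...,1]>-500)
    k,l,st,ce=cv2.connectedComponentsWithStats(top.astype(np.uint8))
    i=1+np.argmax(st[1:,4]); m=l==i
    q=P[m]; r=cv2.minAreaRect(q[:,:2].astype(np.float32)); print(n,'lid',st[i],r,np.median(q[:,2]))
    # hull corners in pixels -> refined on plane z=121
    h=cv2.convexHull(np.argwhere(m)[:,::-1].astype(np.int32)); a=cv2.approxPolyDP(h,6,True)[:,0]
    print('corners px',a.tolist(), plane(c,a,121).round(1)[:,:2].tolist())
    # knob
    kn=(P[...,2]>132)&(P[...,2]<160)&(P[...,0]>450)&(P[...,0]<950)&(P[...,1]<0)&(P[...,1]>-500)&(hsv[...,2]<70)
    if kn.sum()>10:
        q=P[kn]; print('knob',kn.sum(),np.nanmedian(q,0).round(1),cv2.minAreaRect(q[q[:,2]>143][:,:2].astype(np.float32)))
        z=q[q[:,2]>146]; print(len(z),z.mean(0) if len(z) else 0)
    o=(hsv[...,0]>5)&(hsv[...,0]<22)&(hsv[...,1]>170)&(hsv[...,2]>120)&(abs(P[...,2])<40)&(P[...,0]<750)
    k,l,st,ce=cv2.connectedComponentsWithStats(o.astype(np.uint8))
    for i in range(1,k):
        if st[i,4]>40:
            pts=np.argwhere(l==i)[:,::-1]; W=plane(c,pts,10); print('orange',st[i],cv2.minAreaRect(W[:,:2].astype(np.float32)),np.nanmax(P[l==i][:,2]).round(1))
cs=[pickle.load(open(n+'0.pkl','rb')) for n in('scene','side')]
A=cv2.resize(cs[0]['img'][180:340,190:350,::-1],None,fx=2.5,fy=2.5,interpolation=2); A=cv2.resize(A,(400,400))
B=cv2.resize(cs[1]['img'][160:320,180:340,::-1],(400,400),interpolation=2)
A=cs[0]['img'][140:300,200:360,::-1]; A=cv2.resize(A,(400,400),interpolation=2)
B=cs[1]['img'][160:320,180:360,::-1]; B=cv2.resize(B,(400,356),interpolation=2)
cv2.imwrite('pics/d.png',np.hstack([A,cv2.copyMakeBorder(B,0,44,0,0,0)]))
E
```

```text
scene lid [ 221  146   82   44 2069] ((594.638427734375, -250.46646118164062), (184.04727172851562, 225.37197875976562), 3.278956174850464) 121.60455025517511
corners px [[302, 155], [280, 189], [221, 176], [249, 146]] [[512.5, -364.3], [494.6, -135.8], [673.5, -129.1], [691.5, -350.6]]
knob 75 [ 541.6 -247.7  140.5] ((684.858154296875, -264.8185119628906), (12.29739761352539, 331.8311767578125), 83.05911254882812)
9 [ 609.9334998  -255.53130689  147.60023017]
side lid [ 252  198  102   75 4053] ((594.494140625, -251.0723114013672), (185.092529296875, 223.57699584960938), 2.8308820724487305) 120.54690769436823
corners px [[353, 246], [290, 272], [252, 216], [308, 198]] [[689.4, -356.1], [507.7, -368.5], [500.0, -148.6], [677.3, -141.7]]
knob 273 [ 565.4 -263.3  147. ] ((702.481201171875, -264.9726257324219), (49.65306854248047, 375.9521789550781), 81.86861419677734)
162 [ 742.20622998 -276.25422452  148.46879019]
orange [186 179  21   7  73] ((432.51409912109375, 217.14425659179688), (21.525178909301758, 71.756103515625), 82.2050552368164) 19.3
orange [199 203  22   7 103] ((435.9672546386719, 70.48585510253906), (25.719791412353516, 68.39073181152344), 72.42194366455078) 20.9
```

View pics/d.png

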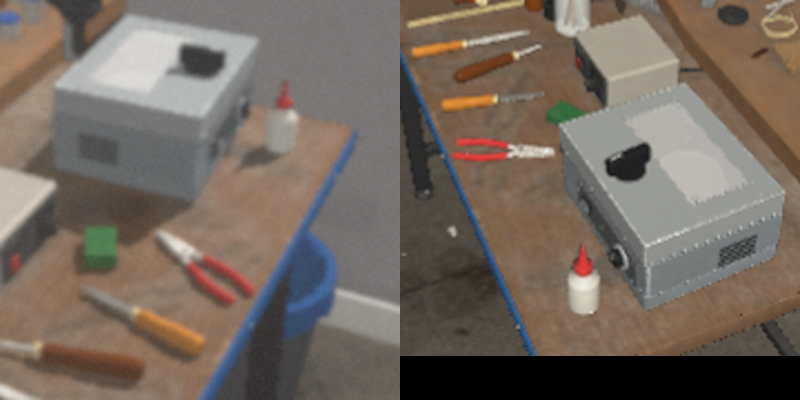

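```bash
python3 - <<'E'
from h import *
import pickle
C={n:pickle.load(open(n+'0.pkl','rb')) for n in('scene','side')}
for n,c in C.items():
    P=cloud(c)
    m=(abs(P[...,0]-542)<50)&(abs(P[...,1]+252)<50)&(P[...,2]>143)&(P[...,2]<156)
    q=P[m]; print(n,m.sum(),q.mean(0).round(1)); 
    v=np.linalg.svd(q[:,:2]-q[:,:2].mean(0))[2][0]; print(np.degrees(np.arctan2(v[1],v[0])))
    dk=(c['img'].max(2)<75)&(abs(P[...,0]-542)<60)&(abs(P[...,1]+252)<60)&(P[...,2]>118)
    uv=np.argwhere(dk)[:,::-1]; W=plane(c,uv,149); print('dark',len(uv),cv2.minAreaRect(W[:,:2].astype(np.float32)))
s=C['scene'];print('near',plane(s,[[232.8,256.4]],3),plane(s,[[280,278]],10),'far',plane(s,[[187,291]],3),plane(s,[[258,319]],10))
s=C['side']; f=lambda x,y:[(x-400)*.45+180,y*.45+160]
print('near',plane(s,[f(543,97)],3),plane(s,[f(443,103)],10),'far',plane(s,[f(528,33)],3),plane(s,[f(412,52)],10))
P=cloud(s);m=(P[...,2]>85)&(P[...,2]<106)&(P[...,0]<520)&(P[...,1]<-200);print('bottle/px',m.sum(),np.nanmean(P[m],0))
E
```

```text
scene 72 [ 542.  -250.3  147.8]
-175.4311175690702
dark 123 ((528.8656005859375, -221.31800842285156), (43.477935791015625, 57.18002700805664), 22.90174674987793)
side 100 [ 540.2 -256.4  147.5]
-174.3379293256904
dark 210 ((535.272216796875, -266.3788757324219), (54.37492370605469, 46.20653533935547), 65.66915893554688)
near [[545.17270712  46.78984383   3.        ]] [[403.12075779  75.74870982  10.        ]] far [[582.22281669 204.58679198   3.        ]] [[396.96560807 214.57906785  10.        ]]
near [[546.70342571  43.29550829   3.        ]] [[405.1665882   82.14605663  10.        ]] far [[583.06467092 205.13184512   3.        ]] [[395.41331268 222.39744685  10.        ]]
bottle/px 180 [ 504.14747467 -298.91852681   96.67619896]
```

Emit:
{"fn": "servo_tool", "kwargs": {"series": [[85,-50,-16.5,0,0],[85,-50,-16.5,0,0],[85,-50,-16.5,0,0],[85,-50,-16.5,0,0],[85,-53,-17,0,0]]}}

```text
clock: 0.78
position: [541.3, -254.3, 239.2]
tool_rot: [-180.0, -0.0, 90.0]
ft_force: [0.2, -0.4, 0.2]
gripper_width: 0.996
finger_force: 0.0
```

Emit:
{"fn": "servo_tool", "kwargs": {"series": [[85,0,0,10,0.185],[85,0,0,10,0.185],[85,0,0,10,0.185],[85,0,0,10,0.185],[85,0,0,0,0.185]]}}

```text
clock: 1.4
position: [541.5, -252.8, 198.3]
tool_rot: [-179.9, 0.1, 36.7]
ft_force: [0.0, -0.3, 0.6]
gripper_width: 1.0
finger_force: 0.0
```

Emit:
{"fn": "servo_tool", "kwargs": {"series": [[60,0,0,0,0.185],[45,0,0,0,0.185],[40,0,0,0,0.185],[40,0,0,0,0]]}}

```text
clock: 1.9
position: [542.0, -252.8, 199.1]
tool_rot: [180.0, 0.0, 5.3]
ft_force: [-0.2, -0.2, -0.7]
gripper_width: 0.468
finger_force: 0.0
```

```bash
python3 - <<'E'
from h import *
import pickle
c=bot.read_camera('wrist'); pickle.dump(c,open('w1.pkl','wb'))
s=bot.read_state(); print(s['clock'],s['position'],s['tool_rot'],s['gripper_width'])
P=cloud(c)
m=(abs(P[...,0]-542)<50)&(abs(P[...,1]+252)<50)&(P[...,2]>140)&(P[...,2]<156)
q=P[m]; print(m.sum(),q.mean(0).round(1),cv2.minAreaRect(q[:,:2].astype(np.float32))); 
t=(abs(P[...,2]-121)<6); q=P[t]; print('lid',cv2.minAreaRect(q[:,:2].astype(np.float32)))
cv2.imwrite('pics/e.png',c['img'][...,::-1])
E
```

```text
1.95 [ 541.94350772 -252.7816403   199.08314401] [1.79997998e+02 3.32677765e-02 5.46169621e+00] 0.4699628189485005
2029 [ 545.4 -254.   147.1] ((543.6378173828125, -254.22128295898438), (55.05538558959961, 14.020024299621582), 6.6219162940979)
lid ((587.7820434570312, -252.0133056640625), (168.725341796875, 221.17076110839844), 2.9431512355804443)
```

View pics/e.png

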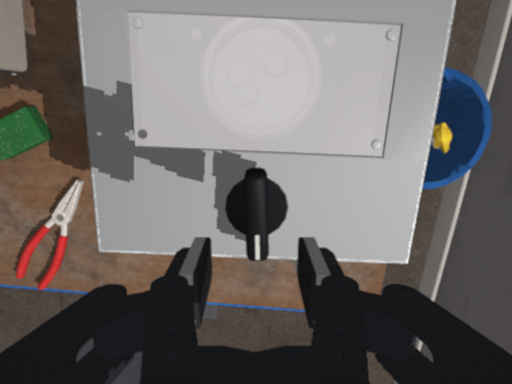

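Emit:
{"fn": "servo_tool", "kwargs": {"series": [[40,1.5,1.5,20,-0.02],[40,0,0,20,0],[40,0,0,15,0],[40,0,0,5,0],[40,0,0,0,0]]}}

```text
clock: 2.58
position: [543.6, -254.4, 139.1]
tool_rot: [-180.0, 0.0, 6.4]
ft_force: [0.8, -0.8, 0.4]
gripper_width: 0.468
finger_force: 0.0
```

Emit:
{"fn": "servo_tool", "kwargs": {"series": [[0,0,0,0,0],[0,0,0,0,0],[0,0,0,0,0],[0,0,0,0,0]]}}

```text
clock: 3.08
position: [543.9, -254.2, 140.0]
tool_rot: [180.0, -0.0, 6.4]
ft_force: [-2.1, 2.4, 5.1]
gripper_width: 0.145
finger_force: 60.8
```

Emit:
{"fn": "servo_tool", "kwargs": {"series": [[0,0,0,0,-0.18],[0,0,0,0,-0.18],[0,0,0,0,-0.18],[0,0,0,0,-0.18],[0,0,0,0,-0.18]]}}

```text
clock: 3.7
position: [543.7, -253.8, 140.0]
tool_rot: [-180.0, -0.0, 58.3]
ft_force: [-3.7, 6.0, 6.3]
gripper_width: 0.142
finger_force: 61.0
```

Emit:
{"fn": "servo_tool", "kwargs": {"series": [[0,0,0,0,-0.18],[0,0,0,0,-0.18],[0,0,0,0,-0.18],[0,0,0,0,-0.07],[0,0,0,0,0]]}}

```text
clock: 4.32
position: [543.5, -253.7, 140.0]
tool_rot: [-180.0, -0.1, 93.0]
ft_force: [-4.6, 6.1, 9.5]
gripper_width: 0.146
finger_force: 61.3
```

Emit:
{"fn": "servo_tool", "kwargs": {"series": [[78,0,0,0,0],[78,0,0,0,0],[78,0,0,0,0],[78,0,0,0,0.18],[78,0,0,0,0.18]]}}

```text
clock: 4.95
position: [543.6, -254.5, 139.3]
tool_rot: [180.0, 0.0, 71.9]
ft_force: [0.1, 0.1, -1.1]
gripper_width: 0.912
finger_force: 0.0
```

Emit:
{"fn": "servo_tool", "kwargs": {"series": [[78,0,0,0,0.18],[78,0,0,0,0.18],[78,0,0,0,0.18],[78,0,0,0,0.18],[78,0,0,0,0.18]]}}

```text
clock: 5.58
position: [543.7, -254.4, 139.3]
tool_rot: [180.0, -0.0, 20.3]
ft_force: [0.6, -0.2, -0.7]
gripper_width: 0.917
finger_force: 0.0
```

Emit:
{"fn": "servo_tool", "kwargs": {"series": [[78,0,0,0,0.18],[78,0,0,0,0.13],[40,0,0,0,0],[40,0,0,0,0],[40,0,0,0,0]]}}

```text
clock: 6.2
position: [543.8, -254.2, 139.7]
tool_rot: [-180.0, -0.0, 3.1]
ft_force: [-1.2, 2.7, 5.4]
gripper_width: 0.636
finger_force: 61.9
```

Emit:
{"fn": "servo_tool", "kwargs": {"series": [[40,0,0,0,0]]}}

```text
clock: 6.32
position: [543.8, -254.2, 139.7]
tool_rot: [-180.0, -0.0, 3.1]
ft_force: [-1.9, 2.6, 5.6]
gripper_width: 0.637
finger_force: 61.9
```

Emit:
{"fn": "servo_tool", "kwargs": {"series": [[40,1.5,0,-5,0],[40,1.7,0,-5,0],[40,1.8,0,-5,0],[40,1.8,0,-3,0],[40,0,0,0,0]]}}

```text
clock: 6.95
position: [550.1, -253.8, 156.7]
tool_rot: [-180.0, 0.1, 2.9]
ft_force: [3.2, 0.5, -13.8]
gripper_width: 0.635
finger_force: 70.4
```

Emit:
{"fn": "servo_tool", "kwargs": {"series": [[40,0.6,0,-2,0],[40,0,0,0,0]]}}

```text
clock: 7.2
position: [549.9, -253.6, 157.3]
tool_rot: [-180.0, 0.2, 2.9]
ft_force: [6.9, -2.3, -36.3]
gripper_width: 0.631
finger_force: 73.2
```

```bash
python3 - <<'E'
from h import *
import pickle
s=bot.read_state(); print(s['position'],s['ft_force'])
c=bot.read_camera('side'); pickle.dump(c,open('s2.pkl','wb'))
cv2.imwrite('pics/f.png',cv2.resize(c['img'][170:320,180:380,::-1],(800,600),interpolation=2))
E
```

```text
[ 549.93330865 -253.59222551  157.31023052] [  6.89013115  -2.34395865 -36.32221999]
```

View pics/f.png

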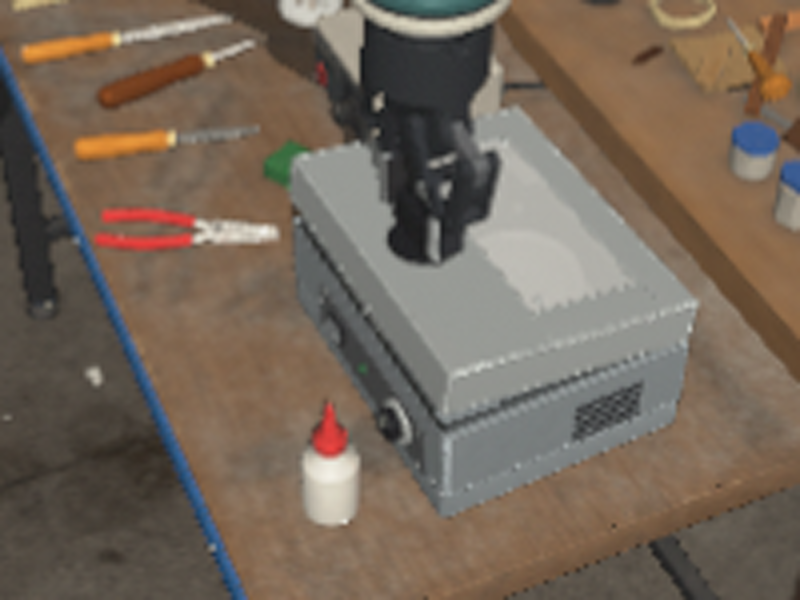

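Emit:
{"fn": "servo_tool", "kwargs": {"series": [[40,0,0,2,0],[78,0,0,0,0],[85,0,0,0,0],[85,0,0,-30,0],[85,0,0,-40,0]]}}

```text
clock: 7.88
position: [550.9, -254.2, 228.4]
tool_rot: [180.0, 0.0, 2.9]
ft_force: [0.0, -1.0, 0.1]
gripper_width: 0.991
finger_force: 0.0
```

Emit:
{"fn": "servo_tool", "kwargs": {"series": [[70,-12,-54,0,0],[60,-12,-54,0,0],[50,-12,-54,0,0],[50,-12,-54,0,0],[50,-12,-54,0,0]]}}

```text
clock: 8.5
position: [477.2, 14.1, 228.3]
tool_rot: [-180.0, -0.1, 2.9]
ft_force: [1.5, 0.5, 0.4]
gripper_width: 0.586
finger_force: 0.0
```

Emit:
{"fn": "servo_tool", "kwargs": {"series": [[50,-12,-53,0,0],[50,0,0,15,0.145],[50,0,0,15,0.14],[50,0,0,0,0]]}}

```text
clock: 9.0
position: [462.7, 64.9, 197.3]
tool_rot: [180.0, 0.0, -13.4]
ft_force: [-0.4, -0.0, -0.0]
gripper_width: 0.587
finger_force: 0.0
```

```bash
python3 - <<'E'
from h import *
import pickle
c=bot.read_camera('wrist'); pickle.dump(c,open('w3.pkl','wb'))
s=bot.read_state(); print(s['clock'],s['position'],s['tool_rot'])
P=cloud(c); hsv=cv2.cvtColor(c['img'],cv2.COLOR_RGB2HSV)
for n,m in(('orange',(hsv[...,0]>5)&(hsv[...,0]<22)&(hsv[...,1]>150)&(hsv[...,2]>120)),('tool',(P[...,2]>3)&(P[...,2]<30))):
    k,l,st,ce=cv2.connectedComponentsWithStats(m.astype(np.uint8))
    for i in range(1,k):
        if st[i,4]>300: W=plane(c,np.argwhere(l==i)[:,::-1],10); print(n,st[i],cv2.minAreaRect(W[:,:2].astype(np.float32)))
cv2.imwrite('pics/g.png',c['img'][...,::-1])
c=bot.read_camera('side');P=cloud(c)
t=(P[...,0]>500)&(P[...,0]<700)&(P[...,1]<-140)&(P[...,1]>-360)&(P[...,2]>112)&(P[...,2]<150); q=P[t]
A=np.c_[(q[:,:2]-[598.5,-251.4])@[.9987,.0506],np.ones(len(q))]; 
for _ in range(3):
    a=np.linalg.lstsq(A,q[:,2],rcond=None)[0]; g=abs(A@a-q[:,2])<4; A=A[g];q=q[g]
print('lid angle',-np.arctan(a[0]),a,len(q))
E
```

```text
9.05 [462.95796246  64.84545619 197.86290484] [-1.79991512e+02 -2.91757299e-02 -1.32550401e+01]
orange [  0  48  14  31 342] ((614.6953735351562, 260.85357666015625), (11.953325271606445, 25.668750762939453), 65.38056945800781)
orange [ 146  118   57   96 1690] ((486.8507385253906, 138.1484375), (98.69364929199219, 18.400096893310547), 9.430961608886719)
orange [ 245  161   20   73 1100] ((437.6858215332031, 70.28898620605469), (19.29707145690918, 75.54581451416016), 77.07254791259766)
orange [ 103  195   32   74 1053] ((433.680908203125, 215.90895080566406), (19.11383628845215, 81.3729248046875), 83.14131927490234)
tool [ 45   0  50  33 673] ((634.1444702148438, 187.45106506347656), (17.819480895996094, 50.24594497680664), 16.878368377685547)
tool [ 456    0   25   79 1279] ((537.2474365234375, -150.515380859375), (69.84141540527344, 15.059829711914062), 2.2033958435058594)
tool [ 288   11   69   72 2522] ((560.0520629882812, -20.50086212158203), (34.742279052734375, 55.07076644897461), 28.91234016418457)
tool [   0   12   41   37 1068] ((636.0361328125, 239.06297302246094), (36.666
[... 221 characters left out ...]
823425292969, 144.5008087158203), (150.6690216064453, 22.81279182434082), 11.229758262634277)
tool [ 246   80   19  154 2028] ((474.1377868652344, 61.54140090942383), (18.555587768554688, 150.51580810546875), 77.07238006591797)
tool [  76   83   59  186 2435] ((488.2487487792969, 210.3723907470703), (19.366395950317383, 190.47225952148438), 83.93939971923828)
tool [ 328   82   64  140 2335] ((456.35699462890625, -43.90264892578125), (39.77769470214844, 136.86082458496094), 62.666297912597656)
tool [   0  107   58  166 1253] ((494.16668701171875, 296.8974914550781), (17.021108627319336, 174.13311767578125), 86.15341186523438)
lid angle 0.1121407308716052 [-1.12613184e-01  1.30470522e+02] 3128
```

View pics/g.png

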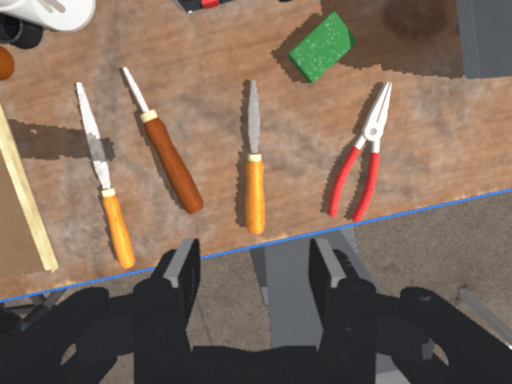

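Emit:
{"fn": "servo_tool", "kwargs": {"series": [[50,-2.5,0.7,45,0],[45,0,0,50,0],[40,0,0,50,0],[40,0,0,35,0],[40,0,0,7,0]]}}

```text
clock: 9.72
position: [459.7, 64.5, 9.3]
tool_rot: [179.9, 0.1, -13.3]
ft_force: [-0.4, -0.2, 0.7]
gripper_width: 0.465
finger_force: 0.0
```

Emit:
{"fn": "servo_tool", "kwargs": {"series": [[40,0,0,0,0],[0,0,0,0,0],[0,0,0,0,0],[0,0,0,0,0],[0,0,0,0,0]]}}

```text
clock: 10.35
position: [461.1, 65.2, 11.9]
tool_rot: [-179.9, -0.1, -13.4]
ft_force: [-3.4, -0.2, 15.8]
gripper_width: 0.189
finger_force: 58.3
```

Emit:
{"fn": "servo_tool", "kwargs": {"series": [[0,0,0,-10,0],[0,0,0,-35,0],[0,0,0,-49,0],[0,-20,40,0,-0.1],[0,-20,40,0,-0.183]]}}

```text
clock: 10.98
position: [405.8, -6.8, 105.6]
tool_rot: [-180.0, -0.1, 3.2]
ft_force: [-0.0, -1.0, -0.2]
gripper_width: 0.188
finger_force: 59.3
```

Emit:
{"fn": "servo_tool", "kwargs": {"series": [[0,-4.9,50,0,0.005],[0,-4.9,51,0,0],[0,-4.9,51,0,0],[0,-4.9,52,0,0],[0,0,0,0,0]]}}

```text
clock: 11.6
position: [395.3, -214.6, 105.3]
tool_rot: [179.9, -0.1, 2.2]
ft_force: [0.4, 0.8, -0.3]
gripper_width: 0.187
finger_force: 59.3
```

```bash
python3 - <<'E'
from h import *
import pickle
s=bot.read_state(); print(s['clock'],s['position'],s['tool_rot'],s['ft_force'])
p=s['position']
for n in('wrist','side','scene'):
    c=bot.read_camera(n); pickle.dump(c,open(n+'4.pkl','wb')); P=cloud(c)
    m=(P[...,2]>75)&(P[...,2]<112)&(P[...,0]>410)&(P[...,0]<497)&(abs(P[...,1]+208)<25)
    q=P[m]
    print(n,m.sum(),proj(c,[[486,-207,96]]).round())
    if m.sum()>20:
        x=q[:,0]
        for a in range(410,497,12):
            g=(x>=a)&(x<a+12)
            if g.sum()>2: print(a,g.sum(),np.median(q[g],0).round(1),q[g].max(0).round(1))
w=pickle.load(open('wrist4.pkl','rb'))['img'][...,::-1]; d=pickle.load(open('side4.pkl','rb'))
u,v=proj(d,[[486,-207,96]])[0].astype(int)
D=d['img'][v-45:v+45,u-45:u+45,::-1]
cv2.imwrite('pics/i.png',np.hstack([cv2.resize(w,(500,375)),cv2.resize(D,(300,300),interpolation=2).copy() if 0 else cv2.copyMakeBorder(cv2.resize(D,(300,300),interpolation=2),0,75,0,0,0)]))
E
```

```text
11.6 [ 395.25929507 -214.64950223  105.32650003] [ 1.79910599e+02 -7.14056926e-02  2.20597112e+00] [ 0.39156642  0.79752479 -0.29162253]
wrist 3989 [[244.  43.]]
410 700 [ 415.1 -213.9  103.4] [ 422.  -207.7  107.6]
422 563 [ 428.8 -213.2  101.6] [ 434.  -208.1  103.5]
434 765 [ 440.1 -212.7  101.3] [ 446.  -206.9  103.1]
446 755 [ 452.  -212.2  101.1] [ 458.  -207.   103.2]
458 677 [ 463.6 -211.6  100.9] [ 470.  -206.9  102.7]
470 471 [ 475.3 -211.   100.8] [ 482.  -207.8  102.8]
482 58 [ 483.2 -210.7  100.5] [ 484.2 -208.9  101.9]
side 90 [[256. 238.]]
410 13 [ 414.  -215.9  102.9] [ 420.7 -212.1  107.7]
422 14 [ 428.  -212.9  102.3] [ 433.7 -206.5  105.7]
434 19 [ 439.7 -210.5  101.8] [ 446.  -203.7  104.2]
446 16 [ 452.1 -210.3  101.1] [ 456.2 -202.5  103.6]
458 14 [ 463.3 -210.5  101.4] [ 468.7 -206.2  105.3]
470 12 [ 475.5 -208.9  101.3] [ 481.4 -206.1  102.7]
scene 73 [[292. 186.]]
410 15 [ 414.5 -207.   103.7] [ 420.8 -201.2  108.6]
422 11 [ 429.9 -208.5  101.8] [ 433.8 -204.5  104.7]
434 13 [ 440.1 -206.6  103. ] [ 445.7 -201.8  106.2]
446 12 [ 451.3 -205.5  101.9] [ 457.7 -201.7  105.2]
458 12 [ 463.5 -206.3  101.8] [ 469.7 -203.   103.8]
470 8 [ 475.6 -203.8  102. ] [ 481.3 -202.5  103.3]
```

View pics/i.png

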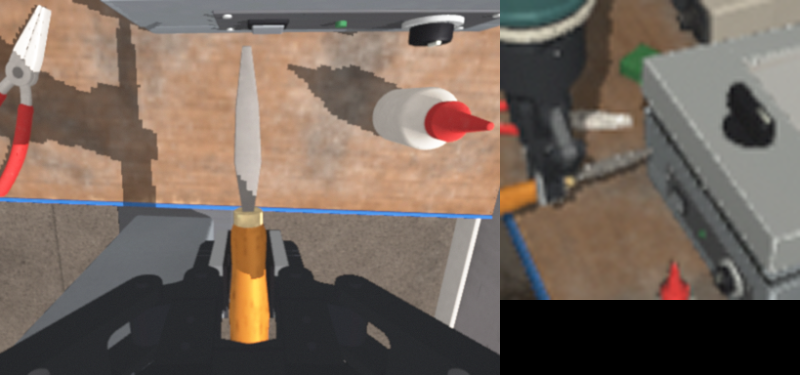

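Emit:
{"fn": "servo_tool", "kwargs": {"series": [[0,0,-2.5,2,-0.012],[0,12,0,0,0],[0,12,0,0,0],[0,6,0,0,0],[0,0,0,0,0]]}}

```text
clock: 12.38
position: [426.0, -206.8, 102.1]
tool_rot: [180.0, 0.0, 3.2]
ft_force: [-0.3, -0.2, -0.4]
gripper_width: 0.189
finger_force: 59.3
```

Emit:
{"fn": "servo_tool", "kwargs": {"series": [[0,4,0,0,0],[0,4,0,0,0],[0,0,0,0,0]]}}

```text
clock: 12.75
position: [433.4, -206.4, 102.1]
tool_rot: [-180.0, 0.0, 3.2]
ft_force: [-3.6, -0.8, -1.0]
gripper_width: 0.184
finger_force: 59.2
```

Emit:
{"fn": "servo_tool", "kwargs": {"series": [[0,4,0,0,0],[0,4,0,0,0],[0,0,0,0,0]]}}

```text
clock: 13.12
position: [441.7, -205.9, 102.1]
tool_rot: [-180.0, 0.0, 3.2]
ft_force: [-4.7, 0.1, -2.1]
gripper_width: 0.189
finger_force: 59.1
```

Emit:
{"fn": "servo_tool", "kwargs": {"series": [[0,1.5,0,0,0],[0,0,0,-4,0],[0,0,0,-4,0],[0,0,0,0,0]]}}

```text
clock: 13.62
position: [443.3, -206.0, 110.7]
tool_rot: [180.0, -0.0, 3.2]
ft_force: [-4.1, -0.4, -1.5]
gripper_width: 0.184
finger_force: 59.1
```

Emit:
{"fn": "servo_tool", "kwargs": {"series": [[0,0,0,-3,0],[0,0,0,-3,0],[0,0,0,0,0]]}}

```text
clock: 14.0
position: [443.1, -205.9, 116.4]
tool_rot: [180.0, -0.0, 3.2]
ft_force: [-2.7, -0.6, -3.9]
gripper_width: 0.185
finger_force: 58.9
```

```bash
cat > lid.py <<'E'
from h import *
c=bot.read_camera('side');P=cloud(c)
s=bot.read_state(); print(s['clock'],s['position'],s['ft_force'].round(1))
t=(P[...,0]>500)&(P[...,0]<680)&(P[...,1]<-250)&(P[...,1]>-360)&(P[...,2]>112)&(P[...,2]<180); q=P[t]
A=np.c_[(q[:,:2]-[598.5,-251.4])@[.9987,.0506],np.ones(len(q))]
for _ in range(6):
    a=np.linalg.lstsq(A,q[:,2],rcond=None)[0]; g=abs(A@a-q[:,2])<4; A=A[g];q=q[g]
print('lid angle',-np.arctan(a[0]),a,len(q))
E
python3 lid.py
```

```text
14.05 [ 443.11370937 -205.87052622  116.32670349] [-1.8 -0.5 -3.4]
lid angle 0.1340989673149981 [ -0.1349086  132.18303907] 1777
```

Emit:
{"fn": "servo_tool", "kwargs": {"series": [[0,0,0,-3,0],[0,0,0,-3,0],[0,0,0,0,0]]}}

```text
clock: 14.42
position: [443.2, -205.9, 122.5]
tool_rot: [180.0, -0.0, 3.2]
ft_force: [-2.2, -0.9, -3.6]
gripper_width: 0.188
finger_force: 58.9
```

```bash
python3 lid.py
```

```text
14.475 [ 443.17524727 -205.91741984  122.41165472] [-1.7 -0.2 -4.2]
lid angle 0.16881111221335765 [ -0.17043315 135.55087413] 1619
```

Emit:
{"fn": "servo_tool", "kwargs": {"series": [[0,0,0,-14,0],[0,0,0,0,0]]}}

```text
clock: 14.72
position: [444.0, -206.2, 137.7]
tool_rot: [180.0, -0.1, 3.2]
ft_force: [-0.0, 0.1, -1.9]
gripper_width: 0.188
finger_force: 59.1
```

```bash
python3 lid.py
```

```text
14.775 [ 443.85564872 -206.07017632  137.16778077] [-0.1 -0.9 -2.1]
lid angle 0.25896059347974365 [ -0.26490889 145.04143229] 1080
```

Emit:
{"fn": "servo_tool", "kwargs": {"series": [[0,-4,0,1.5,0],[0,-28,0,0,0],[0,-28,0,0,0],[0,5,-50,0,0],[0,15,-55,0,0]]}}

```text
clock: 15.4
position: [396.8, -102.7, 134.9]
tool_rot: [180.0, -0.0, 3.0]
ft_force: [1.7, 0.6, -1.1]
gripper_width: 0.184
finger_force: 59.2
```

Emit:
{"fn": "servo_tool", "kwargs": {"series": [[0,20,-55,0,0],[0,25,-54,0,0],[0,27,-54,0,0],[0,0,0,20,0.145],[0,0,0,30,0.145]]}}

```text
clock: 16.02
position: [460.6, 64.1, 84.5]
tool_rot: [-180.0, -0.1, -13.6]
ft_force: [-0.9, -0.5, -0.6]
gripper_width: 0.182
finger_force: 59.2
```

```bash
python3 lid.py; python3 -c "
from h import *
print(bot.read_state()['tool_rot'],bot.read_state()['gripper_width'])"
```

```text
16.075 [458.52458017  63.38797973  81.02649678] [-4.9 -0.7 -6.3]
lid angle 0.26113463631168293 [ -0.26723684 145.04716206] 1057
[ 1.79899170e+02  1.52653096e-01 -1.40777022e+01] 0.1870313854376358
```

Emit:
{"fn": "servo_tool", "kwargs": {"series": [[0,0,0,30,0],[0,0,0,25,0],[0,0,0,10,0],[0,0,0,0,0]]}}

```text
clock: 16.58
position: [460.0, 63.2, 19.9]
tool_rot: [180.0, 0.0, -13.4]
ft_force: [0.1, 0.8, 0.0]
gripper_width: 0.189
finger_force: 59.2
```

Emit:
{"fn": "servo_tool", "kwargs": {"series": [[0,0,0,4,0],[0,0,0,2.5,0],[0,0,0,1,0],[0,0,0,0,0]]}}

```text
clock: 17.08
position: [460.1, 63.5, 12.4]
tool_rot: [180.0, 0.0, -13.4]
ft_force: [0.2, 0.3, -0.7]
gripper_width: 0.186
finger_force: 59.2
```

Emit:
{"fn": "servo_tool", "kwargs": {"series": [[0,0,0,1,0],[0,0,0,0,0]]}}

```text
clock: 17.32
position: [460.2, 63.5, 11.9]
tool_rot: [-180.0, -0.0, -13.4]
ft_force: [-5.8, -1.2, 18.8]
gripper_width: 0.185
finger_force: 61.2
```

Emit:
{"fn": "servo_tool", "kwargs": {"series": [[25,0,0,0,0],[40,0,0,0,0],[45,0,0,0,0],[45,0,0,-30,0],[45,0,0,-55,0]]}}

```text
clock: 17.95
position: [459.1, 63.1, 96.1]
tool_rot: [179.9, 0.2, -13.4]
ft_force: [0.3, -0.4, -0.3]
gripper_width: 0.525
finger_force: 0.0
```

Emit:
{"fn": "servo_tool", "kwargs": {"series": [[60,0,0,-55,0],[70,0,0,-55,0],[78,0,0,0,-0.145],[78,0,0,0,-0.14]]}}

```text
clock: 18.45
position: [460.2, 63.6, 206.9]
tool_rot: [-180.0, -0.1, 3.2]
ft_force: [-0.4, -0.3, 0.2]
gripper_width: 0.914
finger_force: 0.0
```

```bash
python3 lid.py; python3 - <<'E'
from h import *
s=bot.read_state(); print(s['tool_rot'],s['gripper_width'])
c=bot.read_camera('wrist'); cv2.imwrite('pics/j.png',c['img'][...,::-1]); P=cloud(c)
m=(P[...,2]>3)&(P[...,2]<30)
k,l,st,ce=cv2.connectedComponentsWithStats(m.astype(np.uint8))
for i in range(1,k):
    if st[i,4]>700: W=plane(c,np.argwhere(l==i)[:,::-1],10); print(cv2.minAreaRect(W[:,:2].astype(np.float32)),np.nanmax(P[l==i][:,2]))
c=bot.read_camera('side');P=cloud(c)
# knob: dark points above lid
m=(c['img'].max(2)<75)&(abs(P[...,0]-555)<50)&(abs(P[...,1]+252)<50)&(P[...,2]>150)&(P[...,2]<200)
q=P[m]; print('knob',m.sum(),q.mean(0),q[q[:,2]>q[:,2].max()-4].mean(0))
E
```

```text
18.5 [460.07729967  63.54510431 206.55790494] [-0.3  0.3 -0.7]
lid angle 0.26192605974006805 [ -0.26808496 145.14214184] 1109
[-1.79989848e+02 -2.91264699e-02  3.60520669e+00] 0.9131930581006802
((505.9767150878906, 294.7414855957031), (14.14612102508545, 196.30458068847656), 86.13455200195312) 14.248700912623498
((566.4344482421875, -149.40390014648438), (129.41175842285156, 16.223709106445312), 2.704916477203369) 29.993214761242022
((488.6138000488281, 212.81463623046875), (18.663955688476562, 190.1053466796875), 86.1272964477539) 16.972047265358587
((511.73040771484375, 143.95460510253906), (150.69239807128906, 22.333084106445312), 10.245582580566406) 20.884612689611593
((559.618896484375, -20.42983627319336), (34.734012603759766, 56.01130676269531), 28.769784927368164) 19.83260852732807
((473.3837890625, 59.094581604003906), (19.43118667602539, 151.39183044433594), 75.95436096191406) 19.184025576915104
((457.013671875, -43.666629791259766), (40.20396423339844, 136.92022705078125), 62.860382080078125) 10.997175059768349
knob 198 [ 555.16324751 -255.76742636  174.73307488] [ 561.23157896 -252.43263734  184.97715986]
```

Emit:
{"fn": "servo_tool", "kwargs": {"series": [[78,14,53,-12,0],[78,14,54,0,0],[78,14,54,0,0],[78,14,54,0,0],[78,14,54,0,0]]}}

```text
clock: 19.23
position: [544.0, -203.3, 218.1]
tool_rot: [180.0, 0.0, 2.7]
ft_force: [0.2, 0.8, 0.5]
gripper_width: 0.91
finger_force: 0.0
```

Emit:
{"fn": "servo_tool", "kwargs": {"series": [[78,14,54,0,0.008],[78,0,0,0,0]]}}

```text
clock: 19.48
position: [559.9, -259.2, 217.5]
tool_rot: [179.9, 0.1, 1.9]
ft_force: [-0.7, 0.2, 0.2]
gripper_width: 0.916
finger_force: 0.0
```

```bash
python3 - <<'E'
from h import *
import pickle
s=bot.read_state(); print(s['position'],s['tool_rot'],s['gripper_width'])
c=bot.read_camera('wrist'); P=cloud(c)
m=(c['img'].max(2)<80)&(abs(P[...,0]-563)<40)&(abs(P[...,1]+253)<45)&(P[...,2]>150)&(P[...,2]<195)
q=P[m]; t=q[q[:,2]>178]; print(m.sum(),q[:,2].max(),cv2.minAreaRect(t[:,:2].astype(np.float32)),cv2.minAreaRect(q[:,:2].astype(np.float32)))
d0=pickle.load(open('side0.pkl','rb'));d=bot.read_camera('side')
D=cv2.absdiff(d0['img'],d['img']).max(2)
for n,p in(('file',[488,211,10]),('burn',[511,144,10]),('scr',[474,61,5])):
    u,v=proj(d,[p])[0].astype(int); print(n,(D[v-14:v+14,u-35:u+35]>50).sum())
E
```

```text
[ 559.85703239 -259.21185667  217.51213478] [1.79889982e+02 8.42027919e-02 1.94089214e+00] 0.9162397829844323
4273 186.03666953635621 ((563.5355224609375, -253.06280517578125), (14.010456085205078, 54.69590377807617), 2.6752114295959473) ((561.9900512695312, -251.3866424560547), (47.62709045410156, 45.841583251953125), 55.395999908447266)
file 0
burn 1
scr 28
```

Emit:
{"fn": "servo_tool", "kwargs": {"series": [[78,2,-6,10,-0.012],[78,0,0,15,0],[78,0,0,12,0],[78,0,0,4,0],[78,0,0,0,0]]}}

```text
clock: 20.2
position: [562.0, -248.8, 177.0]
tool_rot: [-180.0, 0.0, 3.1]
ft_force: [0.1, -1.1, 1.2]
gripper_width: 0.912
finger_force: 0.0
```

Emit:
{"fn": "servo_tool", "kwargs": {"series": [[78,0.5,4.3,1,0],[40,0,0,0,0],[40,0,0,0,0],[40,0,0,0,0],[40,0,0,0,0]]}}

```text
clock: 20.82
position: [562.7, -253.2, 176.4]
tool_rot: [180.0, 0.0, 3.1]
ft_force: [-3.8, -0.5, 3.7]
gripper_width: 0.636
finger_force: 64.3
```

Emit:
{"fn": "servo_tool", "kwargs": {"series": [[40,8.8,0,-11.1,0],[40,9.8,0,-10.2,0],[40,10.7,0,-9.2,0],[40,11.4,0,-8.3,0],[40,0,0,0,0]]}}

```text
clock: 21.45
position: [604.7, -250.6, 215.5]
tool_rot: [180.0, -0.1, 3.2]
ft_force: [-0.3, -2.3, -4.1]
gripper_width: 0.632
finger_force: 64.8
```

Emit:
{"fn": "servo_tool", "kwargs": {"series": [[40,12.2,0,-7.1,0],[40,12.8,0,-6,0],[40,13.3,0,-4.8,0],[40,0,0,0,0]]}}

```text
clock: 21.95
position: [642.2, -248.7, 232.9]
tool_rot: [180.0, -0.0, 3.2]
ft_force: [-1.9, -1.3, -2.1]
gripper_width: 0.626
finger_force: 63.7
```

Emit:
{"fn": "servo_tool", "kwargs": {"series": [[40,13.7,0,-3.5,0],[40,13.9,0,-2.2,0],[40,14.1,0,-1,0],[40,0,0,0,0]]}}

```text
clock: 22.45
position: [683.7, -247.0, 239.9]
tool_rot: [179.9, -0.1, 3.1]
ft_force: [-0.5, -2.5, 2.5]
gripper_width: 0.626
finger_force: 62.3
```

```bash
python3 - <<'E'
from h import *
s=bot.read_state(); print(s['position'],s['ft_force'],s['gripper_width'])
c=bot.read_camera('side'); cv2.imwrite('pics/k.png',cv2.resize(c['img'][110:320,180:460,::-1],(800,600),interpolation=2))
P=cloud(c); m=(abs(P[...,1]+250)<112)&(P[...,0]>580)&(P[...,0]<700)&(P[...,2]>120)&(P[...,2]<300)&(c['img'].min(2)>100)
q=P[m]; print(m.sum(), q[:,2].max())
E
```

```text
[ 683.68260597 -247.04470363  239.91904714] [-0.50049678 -2.49460707  2.48312622] 0.6255898802553169
1565 277.1878397207054
```

View pics/k.png

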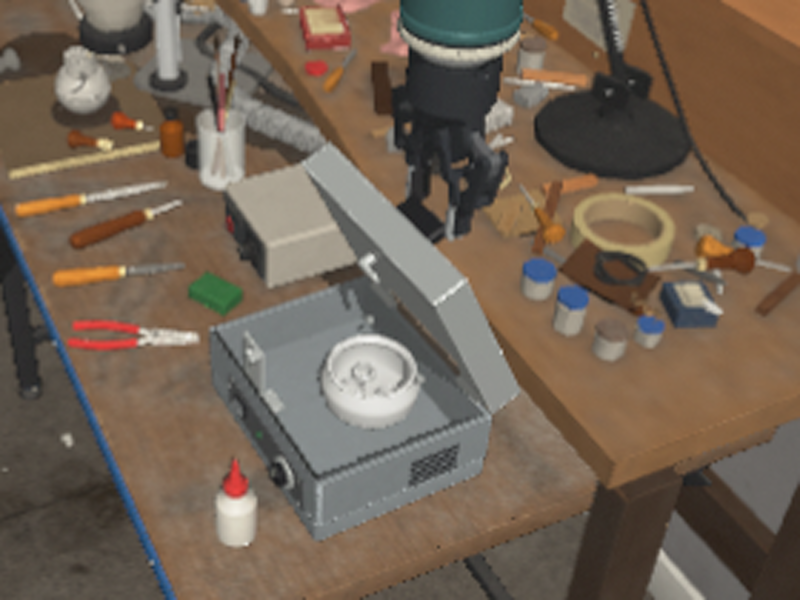

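Emit:
{"fn": "servo_tool", "kwargs": {"series": [[78,0,0,0,0],[80,0,0,0,0],[80,0,0,0,0],[80,0,0,-20,0],[80,4,0,-40,0]]}}

```text
clock: 23.12
position: [686.9, -246.0, 300.5]
tool_rot: [-180.0, 0.1, 3.1]
ft_force: [-0.3, 0.8, -0.2]
gripper_width: 0.937
finger_force: 0.0
```

Emit:
{"fn": "servo_tool", "kwargs": {"series": [[80,0,0,-40,0],[80,0,0,0,0]]}}

```text
clock: 23.38
position: [688.3, -246.8, 344.8]
tool_rot: [179.9, -0.3, 3.1]
ft_force: [0.6, -0.1, -0.9]
gripper_width: 0.934
finger_force: 0.0
```

```bash
python3 - <<'E'
from h import *
s=bot.read_state(); print(s['position'],s['ft_force'],s['gripper_width'])
c=bot.read_camera('side'); P=cloud(c)
h=np.array([686.4,-246.9,87.]); q=P.reshape(-1,3); x=(q[:,:2]-h[:2])@[.9987,.0509]; y=(q[:,:2]-h[:2])@[-.0509,.9987]; z=q[:,2]-87
m=(abs(y)<112)&(x>-140)&(x<30)&(z>30)&(z<190); print('front-top height z',np.nanmax(z[m]+87), 'edge x', x[m][z[m]>np.nanmax(z[m])-4].mean())
print('angle at top front corner', np.degrees(np.arctan2(np.nanmax(z[m]),-x[m][z[m]>np.nanmax(z[m])-4].mean()))-np.degrees(np.arctan2(34,182)))
t=bot.read_camera('wrist')
cv2.imwrite('pics/l.png',np.vstack([cv2.resize(c['img'][110:320,100:380,::-1],(600,450),interpolation=2)]))
E
```

```text
[ 688.26816918 -246.81780511  344.83321076] [ 0.64501143 -0.06859758 -0.88021904] 0.9335344961401961
front-top height z 266.8311359110069 edge x -53.73599637156076
angle at top front corner 62.781501506996094
```

View pics/l.png

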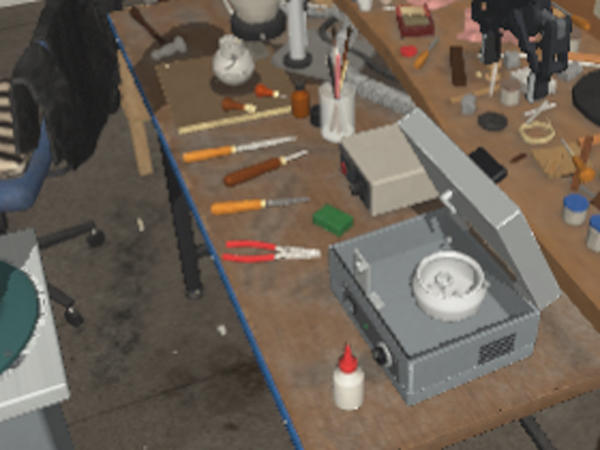

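```bash
python3 - <<'E'
from h import *
h=np.array([686.4,-246.9,87.])
for n in('side','scene'):
    c=bot.read_camera(n); q=cloud(c).reshape(-1,3); q=q[~np.isnan(q[:,0])]
    x=(q[:,:2]-h[:2])@[.9987,.0509]; y=(q[:,:2]-h[:2])@[-.0509,.9987]; z=q[:,2]-87
    rng=np.random.default_rng(0)
    m=(abs(y)<114)&(x>-140)&(x<60)&(z>8)&(z<200); X=np.c_[x,y,z][m]
    for r in range(3):
        best=None
        for _ in range(1500):
            p=X[rng.choice(len(X),3,False)]; v=np.cross(p[1]-p[0],p[2]-p[0]); L=np.linalg.norm(v)
            if L<50: continue
            v/=L; g=abs((X-p[0])@v)<2.5
            if best is None or g.sum()>best.sum(): best=g
        Y=X[best]; v=np.linalg.svd(Y-Y.mean(0),full_matrices=False)[2][2]
        print(n,len(Y),'normal',v.round(3),'angle xz',np.degrees(np.arctan2(v[2],v[0])).round(1),'centre',Y.mean(0).round(0)); X=X[~best]
E
```

```text
side 903 normal [-0.446 -0.     0.895] angle xz 116.5 centre [-66. -10. 171.]
side 583 normal [-0.011 -1.    -0.006] angle xz -150.3 centre [ -27. -109.   92.]
side 267 normal [ 0.276  0.006 -0.961] angle xz -74.0 centre [27.  0. 15.]
scene 518 normal [-0.001 -1.    -0.003] angle xz -103.2 centre [-29. 109.  98.]
scene 420 normal [ 0.464 -0.003 -0.886] angle xz -62.3 centre [-66.   6. 172.]
scene 180 normal [-0.031  0.999 -0.026] angle xz -139.7 centre [ -19. -107.   67.]
```

Emit:
{"fn": "servo_tool", "kwargs": {"series": [[0,-50,0,0,0],[0,-50,0,0,0],[0,-40,0,0,0],[0,0,0,50,0],[0,0,0,50,0]]}}

```text
clock: 24.2
position: [547.2, -253.7, 238.7]
tool_rot: [-180.0, -0.0, 3.1]
ft_force: [1.3, 0.7, -1.6]
gripper_width: 0.002
finger_force: 0.0
```

Emit:
{"fn": "servo_tool", "kwargs": {"series": [[0,15,0,0,0],[0,15,0,0,0],[0,6,0,0,0],[0,0,0,0,0]]}}

```text
clock: 24.7
position: [584.3, -252.0, 240.6]
tool_rot: [180.0, -0.1, 3.2]
ft_force: [0.6, -0.7, 0.3]
gripper_width: -0.005
finger_force: 0.0
```

Position rel ≈ -102; push on in small steps.

Emit:
{"fn": "servo_tool", "kwargs": {"series": [[0,6,0,0,0],[0,5,0,0,0],[0,5,0,0,0],[0,4,0,0,0],[0,0,0,0,0]]}}

```text
clock: 25.32
position: [603.8, -250.8, 239.5]
tool_rot: [180.0, 0.0, 3.1]
ft_force: [-0.1, 0.6, 0.6]
gripper_width: 0.0
finger_force: 0.0
```

Emit:
{"fn": "servo_tool", "kwargs": {"series": [[0,-25,0,0,0],[0,-30,0,-20,0],[0,-20,0,-40,0],[0,0,0,0,0]]}}

```text
clock: 25.82
position: [528.6, -255.9, 302.8]
tool_rot: [179.9, -0.3, 3.1]
ft_force: [0.3, -0.1, 1.2]
gripper_width: -0.0
finger_force: 0.0
```

```bash
python3 - <<'E'
from h import *
s=bot.read_state(); print(s['position'],s['clock'])
h=np.array([686.4,-246.9,87.])
for n in('side','scene'):
    c=bot.read_camera(n); q=cloud(c).reshape(-1,3); q=q[~np.isnan(q[:,0])]
    x=(q[:,:2]-h[:2])@[.9987,.0509]; y=(q[:,:2]-h[:2])@[-.0509,.9987]; z=q[:,2]-87
    m=(abs(y)<100)&(x>-85)&(x<-30)&(z>155)&(z<186); X=np.c_[x,z][m]
    l=cv2.fitLine(X.astype(np.float32),cv2.DIST_HUBER,0,.01,.01).ravel(); print(n,len(X),90-np.degrees(np.arctan2(l[1],l[0])),l)
E
```

```text
[ 528.57154064 -255.91276689  302.83143649] 25.825
side 867 65.705925 [  0.9114458    0.41142014 -56.641914   173.74992   ]
scene 449 64.67363 [  0.9038857    0.42777395 -56.58533    174.96495   ]
```

```bash
python3 -c "
from cell import bot
print(bot.finish_job())"
```

```text
the job is handed in; nothing more can be done
None
```

The job is handed in: the lid stands open at about 65° (measured in two camera views), the scraper lies flat back near its starting spot, nothing else was touched, and the run took about 26 s; the hand-in returned no verdict.

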